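Hold the sprung collar down for the retaining pin

TASK

Rebuild the press's sprung guide post: thread the wide flat washer down the post until it lies on the sprung seat and let go of it, then the short plain spacer on top of it and let go, then the flanged collar, flange down. Then be my third hand: push the collar straight down against the spring until the cross hole in the post stands clear, a few millimetres above the collar (about 10 N, roughly 10 mm of spring travel), never bottoming the spring, and finish while still holding it there with that steady push so that I can fit the pin. Leave the tape dispenser, screwdriver, jar and pin where they lie.

Things in the scene. Friction and masses are not known exactly. Their poses are not given: they have to be found in the camera images.
- press_base: Fixed lower part of a label press: grey casting 170 x 140 x 18 mm, dark spring cup 66 mm across (to 38 mm high), upright steel guide post at the centre, 16 mm across, top 129 mm above the table, last 9 mm tapering to 9 mm. Two hinge lugs, 38 mm high, 66 mm to its +x. A dark 5 mm cross hole through the post, centred 111.5 mm above the table. Origin: on the table under the post; z up.
- seat_top (a point): Centre of the top face of the sprung seat, on the post's axis: a steel disc 62 mm across with the coil spring below it, around the post. 56 mm above the table with the spring out; the post's top is then 73 mm above it. It moves straight down when pressed.
- seat (a joint): How far the seat is pressed down, m: 0 = spring out (also with all three parts resting on it), 0.018 = bottomed. The spring pushes back with 5.6 N at 0 and 0.7 N more per mm; at 0.0105, with all parts on, the collar presses on the spacer with about 10 N. The cross hole is just clear of the collar's top at 0.007.
- washer: Wide flat steel washer, 54 mm outside, 20 mm bore, 10 mm thick, about 0.16 kg, lying flat on the table. Origin: centre of its underside; z along its axis. Goes on first.
- spacer: Short plain aluminium spacer tube, 36 mm outside, 20 mm bore, 18 mm high, about 0.06 kg, standing on the table. Origin: centre of its underside; z along its axis. Goes on second.
- collar: Flanged aluminium collar, about 0.10 kg, standing flange down: flange 54 mm across, 8 mm thick; above it a barrel 34 mm across, 24 mm high (32 mm in all); bore 20 mm. Grip the barrel, fingertips just over the flange. Origin: centre of the flange's underside; z up to the barrel. Goes on last: at rest its underside is 28 mm and its top 60 mm above the seat.
- tape_dispenser: Bystander: black desk tape dispenser with a roll, 62 x 170 x 92 mm, origin centre of its underside. Leave alone.
- screwdriver: Bystander: black-handled screwdriver lying on the table. Leave alone.
- oil_jar: Bystander: small amber jar, 48 mm across, 70 mm high, origin centre of its underside. Leave alone.
- split_pin: Bystander: steel ring pin about 65 mm long and 5 mm thick lying on the table, the pin that will be fitted later by the person. Origin: the tip of its straight end. Leave alone.
Not all that is in view belongs to the job. Of the things that look like the press_base, take the one that is nearest to the robot's base at the start.

How it is judged:
By the outcome, as a careful person would: the job done as asked, in the order asked, and still so for the second after the job is handed in, while the arm keeps its last pose, push and grip.
It also fails if it takes over 72 s, if anything falls off the work surface, if the arm or the gripper's body presses on something with over 40 N, if the wrist force passes 120 N, or if a joint passes its speed limit or range.

ROBOT

A 6-joint arm with a two-finger parallel gripper is mounted at the origin on the work surface. World frame = base frame: x ahead of the robot, y to its left, z up, the work surface at z = 0. Lengths are in mm, angles in rad, forces in N, time in s.
With the tool pointing down it reaches from about 275 to 750 mm from the base axis. Payload 10.2 kg.
Tool frame: the origin (TCP) lies midway between the tips of the shut fingers; the grasp point (between the pads) lies 19 mm behind it; z points along the fingers, y is the direction in which the jaws open and shut (so a half turn about z gives the same grasp; the last joint's range is limited). The gripper opens to 85 mm and grips with 20 to 120 N. Pads are 22 mm wide; open, the fingers measure 114 mm over their backs; the gripper's body (76 mm by 85 mm) begins 54 mm behind the grasp point. The pads swing forward as they close: fully open they stand 13 mm farther back than shut.
Start: joints at [-0.223, 0.313, 1.498, -0, 1.331, -0.223], TCP at [525.006, -0.013, 231.294] pointing down, gripper open.
Joint ranges: [-2.94, 2.94], [-0.97, 2.17], [0.19, 2.56], [-1.23, 4.37], [0.02, 3.11], [-2.88, 2.88]. Speed limits (rad/s): [2.39, 2.39, 3.01, 3.14, 3.14, 3.14].

INTERFACE

Orientations are given as a unit quaternion [w, x, y, z].
In Python, from rig import sense, optics, ctrl gives the robot as it stands.
- The arm moves only by the tool play_rows, never from a script. Its argument "plan" is a list of rows, each a list of 7 numbers: the shift along the world's x, y, z in mm, then the turn, a rotation vector about the world's x, y, z in rad, then the opening, from -1 (shut) to 1 (fully open), so that 0 is half open. A call has 1 to 5 rows; each row shifts and turns the pose as measured when the row begins; what a row does not reach is not made up. A row lasts 1/12 s, in which the tool goes at most 41.7 mm and 7.16 degrees, less where a joint would pass 70% of its speed; a pose out of reach is approached as far as the arm can. A call is refused whole if a number of a shift passes 41.7 or a number of a turn 0.125, either way. A call with a gripper value outside its range is refused whole. The fingers move at their own pace and stop on an object; "grip_force" is the grip in N (left out, the last holds). Time passes only in rows, so rows that do not move let the fingers close. It gives the time, the measured TCP pose, the force and the opening at its end, in the units of the state.
- sense(): the state, without advancing time (a new reading comes with each control period).
- optics.capture(name): name is "scene" or "side" or "wrist"; returns a dict with "img" (420x560x3 uint8, blue, green, red), "fx", "fy", "cx", "cy" (pixels), "world_to_cam" (4x4, takes a point from world to camera coordinates). Camera axes: x right, y up, looking along -z (the intrinsics and any distortion apply to the point x, -y, -z); pixel columns grow to the right and rows downward; lengths in mm; the calibration is good to about 2 mm. A picture is of the moment at which its call begins. There is no depth.
- ctrl.finish_job(): hands the job in, once; it reports no verdict.
The state is a dict: "time_s": time; "joints": joint angles; "dq": joint speeds; "tau": joint torques, N m; "eef_pos": TCP position; "ee_rot": TCP orientation; "force": force on the tool from outside, world axes, zero at the start; "wrist_torque": the same for the moment, N m; "grip_width": opening from 0.0 (shut) to 1.0 (fully open).
Only numpy, scipy, OpenCV 4.12 (cv2) and the standard library are available. Lean on these libraries where they do the work, as an engineer would, in place of code of your own. Each camera call takes 0.05 s, during which the arm holds its last target. There are 200 camera calls.

## Working session

There is one attempt and no reset: what is moved stays moved. The work goes in short steps, Python scripts to look and compute and a tool call to move; the robot and the scene stay as the last step left them, time stands still between calls to the robot, and variables do not carry over. Pictures are saved under pics/ and viewed, about 8 in all and at most 12, crops included, and the job is handed in when it is done.

Besides the shell and the picture viewer there is one more tool, called by a JSON object that holds its "op" and its "data", one argument or row to a line. play_rows: Moves the arm, as the interface text tells. Its arguments: {"type":"object","properties":{"plan":{"type":"array"},"grip_force":{"type":"number"}},"required":["plan"]}

```bash
ls; mkdir -p pics; cat > h.py <<'E'
import numpy as np, cv2
from rig import sense, optics, ctrl
def cap(n):
    return optics.capture(n)
def ray(c,u,v):
    M=np.array(c["world_to_cam"]); R=M[:3,:3]; t=M[:3,3]
    d=np.array([(u-c["cx"])/c["fx"],-(v-c["cy"])/c["fy"],-1.0])
    return -R.T@t, R.T@d
def onz(c,u,v,z):
    o,d=ray(c,u,v); return o+d*(z-o[2])/d[2]
def proj(c,p):
    M=np.array(c["world_to_cam"]); q=M[:3,:3]@np.array(p,float)+M[:3,3]
    return c["cx"]+c["fx"]*q[0]/-q[2], c["cy"]-c["fy"]*q[1]/-q[2]
E
python3 - <<'E'
from h import *
s=sense();print(s)
ims=[]
for n in("scene","side","wrist"):
    c=cap(n); print(n,{k:v for k,v in c.items() if k!="img"}); cv2.imwrite(f"pics/{n}0.png",c["img"])
    np.save(f"pics/{n}0.npy",c,allow_pickle=True)
E
```

```text
pics
{'time_s': 0.0, 'joints': array([-2.23440981e-01,  3.13444727e-01,  1.49841922e+00, -9.13383023e-09,
        1.33100548e+00, -2.23415565e-01]), 'dq': array([ 0.00065336,  0.00086543,  0.00028247, -0.00119746, -0.00020547,
       -0.00094894]), 'tau': array([-5.78409599e-04, -4.12261176e+01, -2.59742296e+01, -3.58453699e-04,
        4.11797926e-03, -1.23038126e-05]), 'eef_pos': array([5.24748272e+02, 2.35180235e-02, 2.30744502e+02]), 'ee_rot': array([-5.40203661e-04,  7.07115622e-01,  7.07097652e-01, -3.40169930e-04]), 'force': array([ 0.01713485, -0.23042693, -0.32641599]), 'wrist_torque': array([ 0.03070131, -0.01792593, -0.01172327]), 'grip_width': 0.9996198310476833}
scene {'fx': 425.2017419589173, 'fy': 425.2017419589173, 'cx': 272.9107896614536, 'cy': 207.05894276500158, 'world_to_cam': array([[ 7.62535382e-01,  6.46945978e-01,  8.32745452e-04,
        -5.03927178e+02],
       [-3.64032597e-01,  4.28009267e-01,  8.27217224e-01,
         1.48322255e+02],
       [ 5.34808433e-01, -6.31085548e-01,  5.61881634e-01,
        -1.43003675e+03],
       [ 0.00000000e+00,  0.00000000e
[... 284 characters left out ...]
,  5.55135369e-01,  8.01195746e-01,
        -2.14210508e+02],
       [-3.23985763e-01, -7.32944368e-01,  5.98185405e-01,
        -1.13859156e+03],
       [ 0.00000000e+00,  0.00000000e+00,  0.00000000e+00,
         1.00000000e+00]])}
wrist {'fx': 320.1451596864317, 'fy': 320.1451596864317, 'cx': 278.67675635681485, 'cy': 208.07940231677694, 'world_to_cam': array([[ 9.99999780e-01, -6.63863290e-04,  4.78479314e-06,
        -5.23846756e+02],
       [ 6.33520660e-04,  9.52089458e-01, -3.05819002e-01,
         3.89318350e+01],
       [ 1.98466458e-04,  3.05818938e-01,  9.52089669e-01,
        -3.79360962e+02],
       [ 0.00000000e+00,  0.00000000e+00,  0.00000000e+00,
         1.00000000e+00]])}
```

View pics/scene0.png

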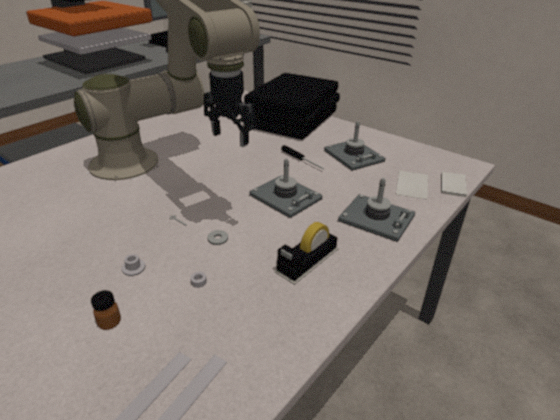

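View pics/side0.png

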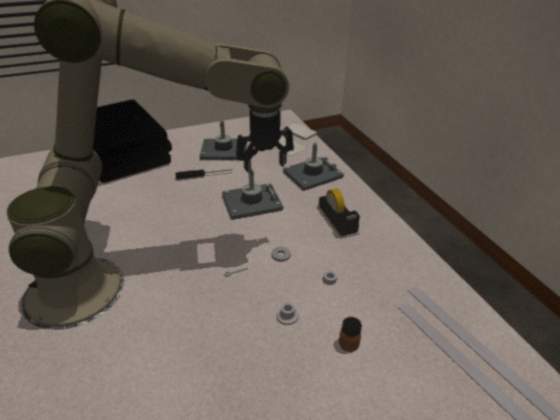

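Scene view: washer at (218,237), spacer (199,279), collar (133,264), jar (106,310), and three press bases at (286,190), (355,150) and (378,210). Next I'll locate them and enlarge the likely base.

```bash
python3 - <<'E'
from h import *
L=lambda n:np.load(f"pics/{n}0.npy",allow_pickle=True).item()
S,D=L("scene"),L("side")
for n,c,pts in(("scene",S,[("A",286,161,129),("B",356,124,129),("C",381,181,129),("washer",218,237,10),("spacer",199,276,18),("collar",132,260,32)]),
 ("side",D,[("A",251,170,129),("B",222,122,129),("C",314,143,129),("washer",281,252.5,10),("spacer",330,275,18),("collar",287,308,32)])):
    for k,u,v,z in pts:
        p=onz(c,u,v,z); print(n,k,p.round(1),"r",np.hypot(p[0],p[1]).round(0))
a=cv2.resize(S["img"][140:300,110:330],None,fx=3,fy=3,interpolation=cv2.INTER_CUBIC)
b=cv2.resize(D["img"][150:330,210:350],None,fx=2.9,fy=2.9,interpolation=cv2.INTER_CUBIC)
cv2.imwrite("pics/a.png",a);cv2.imwrite("pics/b.png",b)
E
```

```text
scene A [559.  175.5 129. ] r 586.0
scene B [572.5 520.9 129. ] r 774.0
scene C [810.4 248.2 129. ] r 848.0
scene washer [545.4 -80.   10. ] r 551.0
scene spacer [ 623.5 -212.    18. ] r 659.0
scene collar [ 478.6 -285.2   32. ] r 557.0
side A [548.4 175.6 129. ] r 576.0
side B [561.2 522.4 129. ] r 767.0
side C [804.  257.9 129. ] r 844.0
side washer [541.  -82.2  10. ] r 547.0
side spacer [ 622.9 -218.1   18. ] r 660.0
side collar [ 469.6 -287.4   32. ] r 551.0
```

View pics/a.png

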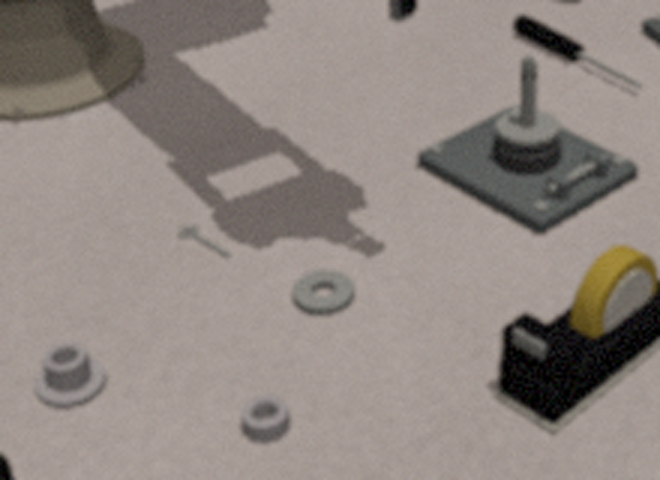

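View pics/b.png

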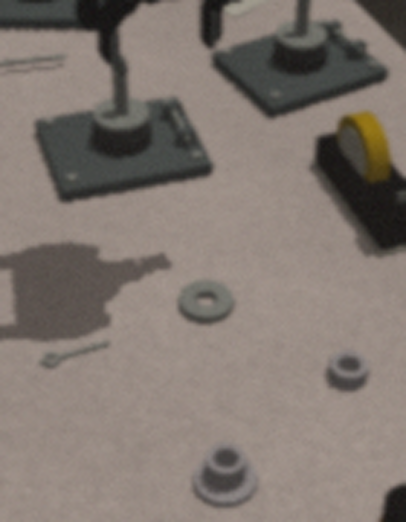

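Base A at scene (286,190), side (251,200), is nearest: r≈580, against 770 (B) and 846 (C). The crops confirm it, with its seat, post and lugs. Washer, spacer and collar are also clear. Next I'll look through the wrist camera.

View pics/wrist0.png

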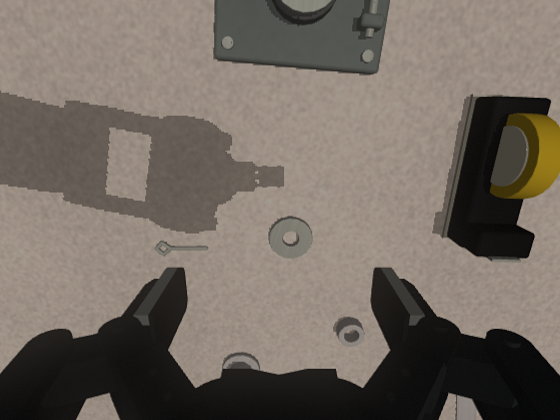

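```bash
python3 - <<'E'
from h import *
c=np.load("pics/wrist0.npy",allow_pickle=True).item()
for n,p in dict(postTop=(553,175,129),seat=(553,175,56),washer=(543,-81,10),spacer=(623,-215,18),collar=(474,-286,32),tcp=(525,0,231)).items(): print(n,np.round(proj(c,p),1))
print(ray(c,0,0)[0])
E
```

```text
postTop [324.5 -54.5]
seat [312.8 -13.8]
washer [294.3 241.3]
spacer [353.  335.9]
collar [242.2 386.3]
tcp [281.  271.1]
[523.89726724  78.60141404 373.09425378]
```

Wrist view: washer centred at (290,237), pin at (185,247), spacer (349,331), base at the top. I'll move above the washer and refine from there.

{"op": "play_rows", "data": {
  "plan": [
    [4, -20, -30, 0, 0, 0, 0.6],
    [4, -20, -30, 0, 0, 0, 0.6],
    [4, -20, -30, 0, 0, 0, 0.6],
    [3, -18, -20, 0, 0, 0, 0.6],
    [0, 0, 0, 0, 0, 0, 0.6]
  ]
}}

```text
time_s: 0.57
eef_pos: [540.2, -79.7, 117.6]
ee_rot: [0.001, 0.706, 0.708, 0.001]
force: [-0.6, 1.3, -0.7]
grip_width: 0.8
```

```bash
cat >> h.py <<'E'
def blobs(c,lo=120,hi=400000):
    # greyish-metal regions differing from the pinkish table: use red-blue chroma
    im=cv2.GaussianBlur(c["img"],(5,5),0).astype(int); d=im[...,2]-im[...,1]
    m=((d<5)&(im.max(2)>75)).astype(np.uint8)*255
    m=cv2.morphologyEx(m,cv2.MORPH_OPEN,np.ones((5,5)))
    cs,_=cv2.findContours(m,cv2.RETR_EXTERNAL,cv2.CHAIN_APPROX_NONE)
    return m,[(cv2.fitEllipse(k),cv2.contourArea(k)) for k in cs if lo<cv2.contourArea(k)<hi and len(k)>5]
E
python3 - <<'E'
from h import *
s=sense();print(s["time_s"],s["eef_pos"].round(1),s["grip_width"],s["force"].round(1))
c=cap("wrist"); m,b=blobs(c)
for e,a in b: print(np.round(e[0],1),np.round(e[1],1),a, onz(c,*e[0],10).round(1))
cv2.imwrite("pics/w1.png",np.hstack([c["img"],cv2.cvtColor(m,cv2.COLOR_GRAY2BGR)])[:, :, :].copy()[::1,::1])
i=cv2.imread("pics/w1.png"); cv2.imwrite("pics/w1.png",cv2.resize(i,(800,300)))
E
```

```text
0.5667 [540.2 -79.7 117.6] 0.8001466568212268 [-0.6  1.3 -0.7]
[276.5 201.3] [61.1 62.8] 3011.0 [537.9 -75.7  10. ]
```

View pics/w1.png

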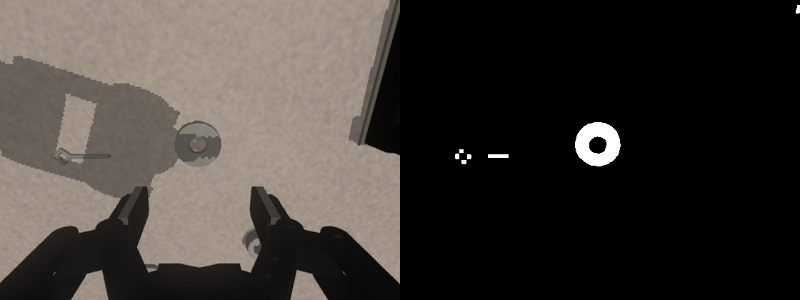

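Washer at (277,201), which is (538,-76). I'll align and descend.

{"op": "play_rows", "data": {
  "plan": [
    [-2, 4, -35, 0, 0, 0, 0.6],
    [0, 0, -35, 0, 0, 0, 0.6],
    [0, 0, -25, 0, 0, 0, 0.5],
    [0, 0, -10, 0, 0, 0, 0.5],
    [0, 0, 0, 0, 0, 0, 0.5]
  ]
}}

```text
time_s: 1.03
eef_pos: [541.5, -72.3, 17.2]
ee_rot: [0.006, 0.705, 0.709, 0.004]
force: [-0.2, 0.1, -0.3]
grip_width: 0.753
```

{"op": "play_rows", "data": {
  "plan": [
    [0, 0, -5, 0, 0, 0, 0.45],
    [0, 0, -3, 0, 0, 0, 0.45],
    [0, 0, -2, 0, 0, 0, 0.45],
    [0, 0, 0, 0, 0, 0, 0.45]
  ]
}}

```text
time_s: 1.37
eef_pos: [544.5, -71.9, 11.8]
ee_rot: [0.01, 0.705, 0.709, 0.006]
force: [0.3, 1.2, 0.2]
grip_width: 0.723
```

```bash
python3 - <<'E'
from h import *
s=sense();print(s["time_s"],s["eef_pos"].round(1),s["grip_width"],s["force"].round(1))
c=cap("wrist"); cv2.imwrite("pics/w2.png",c["img"])
print(proj(c,(538,-76,10)),proj(c,s["eef_pos"]))
E
```

```text
1.3667 [544.5 -71.9  11.8] 0.7233671156948734 [0.3 1.2 0.2]
(np.float64(267.48872841719856), np.float64(276.2854970360461)) (np.float64(280.5602266652389), np.float64(270.8784141468128))
```

View pics/w2.png

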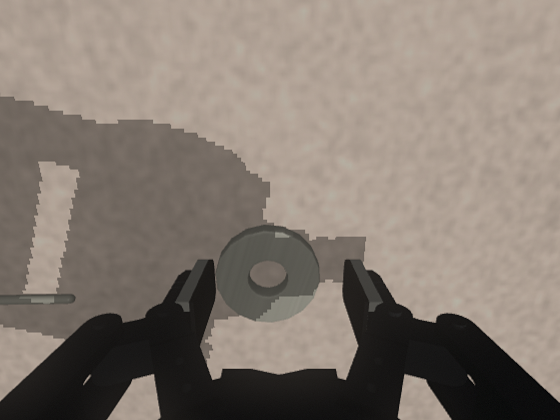

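Fingers straddle the washer, which is centred at (268,274) against the TCP at (280,271). Some drift in pose has crept in. A small helper will give the correction to any target.

```bash
cat >> h.py <<'E'
from scipy.spatial.transform import Rotation as Ro
def rot(q): return Ro.from_quat([q[1],q[2],q[3],q[0]])
def go(x,y,z,yaw=0):
    s=sense(); T=Ro.from_rotvec([0,0,yaw])*rot([0,.70710678,.70710678,0])
    print("t",round(s["time_s"],2),"pos",s["eef_pos"].round(1),"shift",(np.array([x,y,z])-s["eef_pos"]).round(1),"turn",(T*rot(s["ee_rot"]).inv()).as_rotvec().round(3),"F",s["force"].round(1),"M",s["wrist_torque"].round(2),"grip",round(85*s["grip_width"],1))
E
python3 -c "
from h import *
go(538,-75.5,0)"
```

```text
t 1.42 pos [544.7 -72.   12.1] shift [ -6.7  -3.5 -12.1] turn [ 0.006  0.023 -0.006] F [ 0.5  0.4 -0.6] M [ 0.01 -0.04 -0.05] grip 61.7
```

{"op": "play_rows", "data": {
  "plan": [
    [-6, -3, -4, 0.006, 0.023, -0.006, 0.45],
    [-3, -2, -3, 0.003, 0.01, -0.003, 0.45],
    [-1, 0, -3, 0, 0.004, 0, 0.45]
  ]
}}

```text
time_s: 1.67
eef_pos: [534.9, -77.8, 3.4]
ee_rot: [-0.006, 0.708, 0.706, -0.004]
force: [0.3, -1.3, 0.4]
grip_width: 0.726
```

```bash
python3 -c "
from h import *
go(538,-75.5,0)"
```

```text
t 1.67 pos [534.9 -77.8   3.4] shift [ 3.1  2.3 -3.4] turn [-0.003 -0.014  0.004] F [ 0.3 -1.3  0.4] M [-0.02 -0.   -0.01] grip 61.7
```

{"op": "play_rows", "data": {
  "plan": [
    [3, 2, -3, -0.003, -0.014, 0.004, 0.45],
    [0, 0, 0, 0, 0, 0, 0.45],
    [0, 0, 0, 0, 0, 0, 0.45]
  ]
}}

```text
time_s: 1.92
eef_pos: [537.6, -76.0, -0.8]
ee_rot: [-0.0, 0.707, 0.707, 0.0]
force: [0.2, 0.9, 0.2]
grip_width: 0.723
```

```bash
python3 -c "
from h import *
go(538,-75.5,-1)"
```

```text
t 1.92 pos [537.6 -76.   -0.8] shift [ 0.4  0.5 -0.2] turn [-0. -0.  0.] F [0.2 0.9 0.2] M [-0.01  0.    0.02] grip 61.5
```

{"op": "play_rows", "data": {
  "plan": [
    [0, 0, 0, 0, 0, 0, -1],
    [0, 0, 0, 0, 0, 0, -1],
    [0, 0, 0, 0, 0, 0, -1],
    [0, 0, 0, 0, 0, 0, -1]
  ],
  "grip_force": 45
}}

```text
time_s: 2.25
eef_pos: [537.8, -75.9, -0.4]
ee_rot: [0.0, 0.707, 0.707, 0.0]
force: [-0.0, -0.7, -0.9]
grip_width: 0.598
```

```bash
python3 - <<'E'
from h import *
go(538,-75.5,-1)
c=cap("wrist"); m,b=blobs(c)
for e,a in b: print(np.round(e[0],1),np.round(e[1],1),a)
# the washer's top, predicted for washer centre = TCP
s=sense();p=s["eef_pos"];print(proj(c,(p[0],p[1],10)))
cv2.imwrite("pics/w3.png",c["img"])
E
```

```text
t 2.25 pos [ 5.378e+02 -7.590e+01 -4.000e-01] shift [ 0.2  0.4 -0.6] turn [ 0.  0. -0.] F [-0.  -0.7 -0.9] M [-0.05  0.02 -0.  ] grip 50.8
[ 31.5 304.2] [  8.8 112.9] 579.5
[279.1 279.4] [ 99.9 109.2] 8560.5
(np.float64(280.73138972363245), np.float64(281.78899927738195))
```

View pics/w3.png

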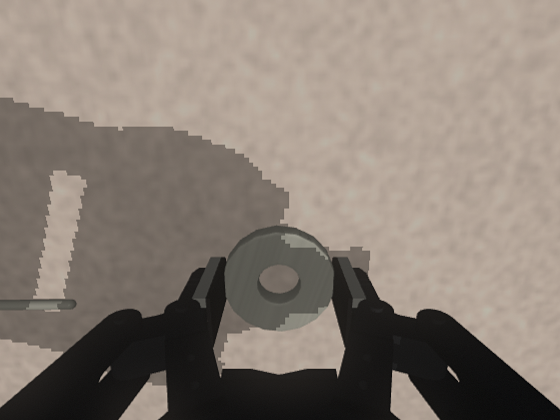

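Washer gripped: centre (279,280), within about 1 mm of the TCP. I'll lift it and carry it to the near side of the post, then measure the post with the wrist camera.

{"op": "play_rows", "data": {
  "plan": [
    [0, 0, 30, 0, 0, 0, -1],
    [0, 0, 40, 0, 0, 0, -1],
    [0, 0, 40, 0, 0, 0, -1],
    [2, 10, 40, 0, 0, 0, -1],
    [2, 30, 40, 0, 0, 0, -1]
  ]
}}

```text
time_s: 2.72
eef_pos: [535.4, -41.2, 180.9]
ee_rot: [-0.008, 0.709, 0.706, -0.004]
force: [1.0, -0.7, -1.9]
grip_width: 0.597
```

{"op": "play_rows", "data": {
  "plan": [
    [2, 40, 10, 0, 0, 0, -1],
    [2, 40, 10, 0, 0, 0, -1],
    [2, 40, 10, 0, 0, 0, -1],
    [2, 30, 5, 0, 0, 0, -1],
    [2, 12, 0, 0, 0, 0, -1]
  ]
}}

```text
time_s: 3.13
eef_pos: [546.6, 127.3, 226.2]
ee_rot: [-0.003, 0.71, 0.704, 0.001]
force: [0.7, -0.3, -2.2]
grip_width: 0.594
```

{"op": "play_rows", "data": {
  "plan": [
    [0, 0, 0, 0, 0, 0, -1],
    [0, 0, 0, 0, 0, 0, -1]
  ]
}}

```text
time_s: 3.3
eef_pos: [546.2, 130.5, 226.0]
ee_rot: [-0.003, 0.708, 0.706, 0.001]
force: [-0.2, 0.5, -1.6]
grip_width: 0.597
```

```bash
python3 - <<'E'
from h import *
go(553,130,230)
c=cap("wrist"); np.save("pics/w4.npy",c,allow_pickle=True); m,b=blobs(c)
for e,a in b: print(np.round(e[0],1),np.round(e[1],1),a)
print(proj(c,(553,175,129)),proj(c,(553,175,56)))
cv2.imwrite("pics/w4.png",c["img"])
E
```

```text
t 3.3 pos [546.2 130.5 226. ] shift [ 6.8 -0.5  4. ] turn [-0.006 -0.003  0.003] F [-0.2  0.5 -1.6] M [-0.01 -0.02 -0.01] grip 50.7
[352.8 285. ] [10.1 58.6] 349.0
[204.5 285.5] [11. 58.] 368.0
[468.6 270.3] [13.2 28. ] 218.0
[278.7 278.2] [102.2 109.3] 8776.5
[288.2 117.7] [141.7 184. ] 18704.0
[550.   46.2] [22.  72.4] 1052.5
[503.8  62.7] [123.5 141.4] 9146.5
(np.float64(289.07438295516135), np.float64(153.97921383465373)) (np.float64(286.86819545308896), np.float64(143.3973796336789))
```

View pics/w4.png

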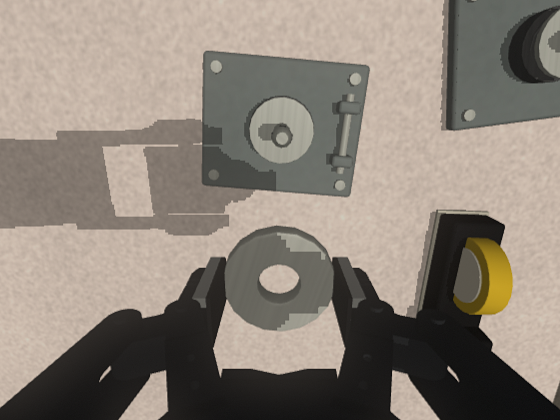

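Wrist view: seat disc centre about (280,130), post tip about (283,140), washer still in the grip with its bore at (279,281). I'll measure the post precisely.

```bash
python3 - <<'E'
from h import *
c=np.load("pics/w4.npy",allow_pickle=True).item()
g=cv2.medianBlur(c["img"][80:180,225:335],5)[...,1]; G=cv2.resize(g,None,fx=4,fy=4,interpolation=cv2.INTER_CUBIC)
for lab,rr,z in(("seat",(115,150),56),("post",(12,30),129)):
    h=cv2.HoughCircles(G,cv2.HOUGH_GRADIENT_ALT,1.5,40,param1=80,param2=0.5,minRadius=rr[0],maxRadius=rr[1])
    if h is not None:
        for x,y,r in h[0][:4]: u,v=225+x/4-.4,80+y/4-.4; print(lab,round(u,1),round(v,1),round(r/4,1),onz(c,u,v,z).round(1))
cv2.imwrite("pics/w4c.png",cv2.resize(c["img"][80:180,225:335],None,fx=5,fy=5,interpolation=cv2.INTER_CUBIC))
E
```

```text
seat 282.0 132.8 33.9 [548.3 184.9  56. ]
post 281.6 137.4 5.9 [547.4 187.2 129. ]
post 329.2 160.2 4.0 [583.1 170.2 129. ]
```

View pics/w4c.png

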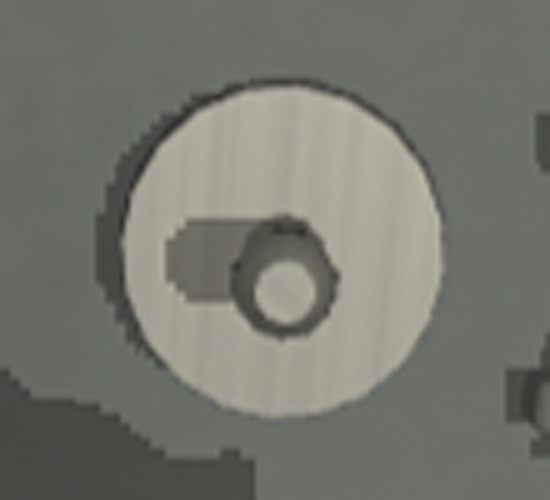

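```bash
python3 - <<'E'
from h import *
c=np.load("pics/w4.npy",allow_pickle=True).item()
print(onz(c,281.4,130,56).round(1),onz(c,282.1,138.3,129).round(1))
for n in("scene","side"):
    d=np.load(f"pics/{n}0.npy",allow_pickle=True).item()
    print(n,[np.round(proj(d,p),1) for p in((547.8,187,129),(547.8,187,56),(538,-76,10))])
go(547.8,186,170)
E
```

```text
[547.7 187.6  56. ] [547.8 186.5 129. ]
scene [array([285.5, 158.3]), array([285. , 180.9]), array([217.1, 235.1])]
side [array([249.6, 168.2]), array([250.3, 187.7]), array([279.2, 251.4])]
t 3.35 pos [546.2 130.2 225.9] shift [  1.6  55.8 -55.9] turn [-0.006 -0.003  0.003] F [ 0.2  0.1 -2. ] M [ 0.01  0.06 -0.03] grip 50.4
```

Wrist, scene and side agree: post axis ≈ (547.8, 187). I'll move the washer over it.

{"op": "play_rows", "data": {
  "plan": [
    [1, 28, -20, -0.003, -0.002, 0.002, -1],
    [1, 28, -20, -0.003, -0.001, 0.001, -1],
    [0, 0, -16, 0, 0, 0, -1],
    [0, 0, -20, 0, 0, 0, -1],
    [0, 0, 0, 0, 0, 0, -1]
  ]
}}

```text
time_s: 3.77
eef_pos: [548.7, 182.0, 146.3]
ee_rot: [0.001, 0.71, 0.704, -0.001]
force: [-0.2, 0.2, -3.2]
grip_width: 0.595
```

{"op": "play_rows", "data": {
  "plan": [
    [0, 0, 0, 0, 0, 0, -1]
  ]
}}

```text
time_s: 3.85
eef_pos: [548.8, 181.0, 146.2]
ee_rot: [0.0, 0.71, 0.704, -0.001]
force: [-0.3, 1.0, -0.0]
grip_width: 0.598
```

```bash
python3 - <<'E'
from h import *
go(547.8,186,140)
E
```

```text
t 3.85 pos [548.8 181.  146.2] shift [-1.   5.  -6.2] turn [ 0.002 -0.001  0.009] F [-0.3  1.  -0. ] M [-0.05 -0.    0.05] grip 50.9
```

{"op": "play_rows", "data": {
  "plan": [
    [-1, 5, -6, 0.002, -0.001, 0.009, -1],
    [0, 0, 0, 0, 0, 0, -1],
    [0, 0, 0, 0, 0, 0, -1]
  ]
}}

```text
time_s: 4.1
eef_pos: [549.0, 184.2, 141.9]
ee_rot: [0.001, 0.708, 0.706, 0.001]
force: [-0.1, 0.4, -1.4]
grip_width: 0.601
```

```bash
python3 - <<'E'
from h import *
go(547.8,186,135)
c=cap("wrist"); print(proj(c,(547.8,187,129)))
cv2.imwrite("pics/w5.png",cv2.resize(c["img"][200:360,190:370],None,fx=3.5,fy=3.5,interpolation=cv2.INTER_CUBIC))
E
```

```text
t 4.1 pos [549.  184.2 141.9] shift [-1.2  1.8 -6.9] turn [0.    0.002 0.003] F [-0.1  0.4 -1.4] M [ 0.01  0.01 -0.06] grip 51.1
(np.float64(278.17120724831705), np.float64(254.37478534574547))
```

View pics/w5.png

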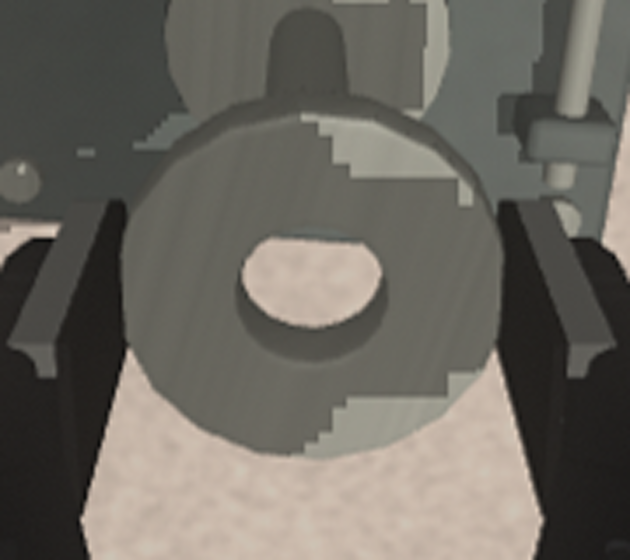

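The post column at x≈278 px lies 1.2 mm left of the bore at 279.4, matching the numbers; the top of the post is hidden behind the washer rim. I'll centre it, then thread down gently.

{"op": "play_rows", "data": {
  "plan": [
    [-1.2, 2.5, 0, 0, 0.002, 0.003, -1],
    [0, 0, 0, 0, 0, 0, -1],
    [0, 0, 0, 0, 0, 0, -1]
  ]
}}

```text
time_s: 4.4
eef_pos: [548.3, 186.8, 143.5]
ee_rot: [0.001, 0.707, 0.707, 0.001]
force: [0.0, 0.5, -1.7]
grip_width: 0.596
```

```bash
python3 - <<'E'
from h import *
go(547.8,186.7,128)
E
```

```text
t 4.4 pos [548.3 186.8 143.5] shift [ -0.5  -0.1 -15.5] turn [-0.     0.003 -0.   ] F [ 0.   0.5 -1.7] M [-0.06  0.03 -0.02] grip 50.6
```

{"op": "play_rows", "data": {
  "plan": [
    [-0.5, 0, -8, 0, 0.003, 0, -1],
    [0, 0, -6, 0, 0, 0, -1],
    [0, 0, -6, 0, 0, 0, -1],
    [0, 0, -4, 0, 0, 0, -1],
    [0, 0, 0, 0, 0, 0, -1]
  ]
}}

```text
time_s: 4.82
eef_pos: [547.5, 186.9, 116.9]
ee_rot: [-0.0, 0.707, 0.707, -0.0]
force: [-0.5, 0.7, -1.1]
grip_width: 0.597
```

```bash
python3 - <<'E'
from h import *
go(547.8,186.7,110)
E
```

```text
t 4.82 pos [547.5 186.9 116.9] shift [ 0.3 -0.2 -6.9] turn [-0.    -0.001 -0.   ] F [-0.5  0.7 -1.1] M [0.05 0.04 0.03] grip 50.7
```

Underside at about 117 with no contact force, so it's threaded. Continuing down.

{"op": "play_rows", "data": {
  "plan": [
    [0, 0, -10, 0, 0, 0, -1],
    [0, 0, -12, 0, 0, 0, -1],
    [0, 0, -12, 0, 0, 0, -1],
    [0, 0, -8, 0, 0, 0, -1],
    [0, 0, 0, 0, 0, 0, -1]
  ]
}}

```text
time_s: 5.23
eef_pos: [547.3, 186.8, 70.8]
ee_rot: [-0.0, 0.707, 0.707, -0.0]
force: [-0.7, 0.3, -2.1]
grip_width: 0.596
```

```bash
python3 - <<'E'
from h import *
go(547.8,186.7,60)
E
```

```text
t 5.23 pos [547.3 186.8  70.8] shift [  0.5  -0.1 -10.8] turn [-0.    -0.001 -0.   ] F [-0.7  0.3 -2.1] M [-0.01  0.06  0.03] grip 50.6
```

{"op": "play_rows", "data": {
  "plan": [
    [0.4, 0, -6, 0, 0, 0, -1],
    [0, 0, -5, 0, 0, 0, -1],
    [0, 0, 0, 0, 0, 0, -1],
    [0, 0, 0, 0, 0, 0, -1]
  ]
}}

```text
time_s: 5.57
eef_pos: [548.0, 186.8, 59.0]
ee_rot: [-0.0, 0.707, 0.707, -0.0]
force: [0.2, 0.3, -1.8]
grip_width: 0.597
```

```bash
python3 - <<'E'
from h import *
go(547.8,186.7,59)
E
```

```text
t 5.57 pos [548.  186.8  59. ] shift [-0.2 -0.1  0. ] turn [-0. -0. -0.] F [ 0.2  0.3 -1.8] M [-0.06 -0.03 -0.01] grip 50.7
```

{"op": "play_rows", "data": {
  "plan": [
    [0, 0, 0, 0, 0, 0, 0.5],
    [0, 0, 0, 0, 0, 0, 0.6],
    [0, 0, 0, 0, 0, 0, 0.7],
    [0, 0, 0, 0, 0, 0, 0.7],
    [0, 0, 15, 0, 0, 0, 0.7]
  ]
}}

```text
time_s: 5.98
eef_pos: [548.0, 186.8, 74.0]
ee_rot: [-0.0, 0.707, 0.707, -0.0]
force: [-0.4, 0.7, -0.7]
grip_width: 0.849
```

{"op": "play_rows", "data": {
  "plan": [
    [0, 0, 30, 0, 0, 0, 0.7],
    [0, 0, 40, 0, 0, 0, 0.7],
    [0, -5, 40, 0, 0, 0, 0.7],
    [0, -20, 20, 0, 0, 0, 0.7],
    [0, -10, 0, 0, 0, 0, 0.7]
  ]
}}

```text
time_s: 6.4
eef_pos: [546.9, 152.2, 212.1]
ee_rot: [0.001, 0.706, 0.708, 0.001]
force: [0.1, -1.4, 0.0]
grip_width: 0.846
```

```bash
python3 - <<'E'
from h import *
go(547.8,150,200)
c=cap("wrist"); np.save("pics/w6.npy",c,allow_pickle=True); m,b=blobs(c)
print([np.round(proj(c,p),1) for p in((547.8,187,129),(547.8,187,66),(547.8,187,56))])
cv2.imwrite("pics/w6.png",c["img"])
g=cv2.medianBlur(c["img"],5)[...,1]
G=cv2.resize(g,None,fx=2,fy=2,interpolation=cv2.INTER_CUBIC)
for p2 in (.6,):
  h=cv2.HoughCircles(G,cv2.HOUGH_GRADIENT_ALT,1.5,5,param1=60,param2=p2,minRadius=8,maxRadius=100)
  print(None if h is None else (h[0]/2).round(1))
E
```

```text
t 6.4 pos [546.9 152.2 212.1] shift [  0.9  -2.2 -12.1] turn [-0.     0.002 -0.003] F [ 0.1 -1.4  0. ] M [ 0.02  0.06 -0.04] grip 71.9
[array([281.1, 169.9]), array([280.4, 156.4]), array([280.4, 154.8])]
[[282.  157.5  28.8]
 [276.  163.5  36. ]
 [282.  157.5  34. ]
 [547.5  71.2  36.1]
 [483.  303.   32.8]
 [276.  163.5  17.5]
 [432.8 396.8  15.5]
 [482.2 280.5  21.1]
 [462.  136.5  16.4]
 [281.2 168.    9.7]
 [416.2 301.5   8.7]
 [366.8 272.2  11.2]
 [452.2 139.5  12.5]
 [501.8 318.8  12.3]
 [191.2 273.   11.6]
 [282.  157.5  10.6]
 [ 64.5 315.   10.3]
 [220.5 222.8   9. ]
 [480.   15.    6.6]
 [478.5  15.    6.6]
 [339.  185.2   9.3]
 [482.2 327.8   7.2]
 [213.   87.    5.7]
 [356.2 100.5   5.6]
 [471.8 137.2   5.4]
 [210.8 195.8   5.1]
 [365.2  91.5   7. ]
 [117.8 214.5   7.5]
 [341.2 173.2   7.5]
 [452.2  12.8   7.1]
 [189.  245.2   7.5]
 [245.2 205.5   6.7]
 [204.8  77.2   6.6]
 [166.5 311.2   5.3]
 [474.  267.    7.1]
 [ 87.   35.2   5.6]
 [452.2 146.2   5.3]
 [371.2 267.8   5.3]
 [339.8 206.2   5.1]]
```

The numbers show the washer (r 28.8 px) concentric with the seat (r 34) at (282,157.5), lying flat on it. Next is the spacer.

```bash
python3 - <<'E'
from h import *
c=np.load("pics/wrist0.npy",allow_pickle=True).item()
print("spacer",onz(c,349,327,18).round(1),"collar",onz(c,241,362,32).round(1))
go(623,-213,150)
E
```

```text
spacer [ 616.7 -200.7   18. ] collar [ 473.8 -244.9   32. ]
t 6.45 pos [546.6 151.3 210.4] shift [  76.4 -364.3  -60.4] turn [ 0.    -0.    -0.002] F [ 0.7 -1.1  0.2] M [-0.06 -0.01  0.03] grip 72.1
```

{"op": "play_rows", "data": {
  "plan": [
    [5, -36, 0, 0, 0, 0, 0.3],
    [7, -40, 0, 0, 0, 0, 0.3],
    [8, -40, 0, 0, 0, 0, 0.2],
    [8, -40, 0, 0, 0, 0, 0.1],
    [8, -40, 0, 0, 0, 0, 0.1]
  ]
}}

```text
time_s: 6.87
eef_pos: [579.8, -43.9, 204.6]
ee_rot: [-0.004, 0.703, 0.711, -0.001]
force: [1.1, 1.2, -0.4]
grip_width: 0.547
```

{"op": "play_rows", "data": {
  "plan": [
    [8, -40, 0, 0, 0, 0, 0.1],
    [8, -40, 0, 0, 0, 0, 0.1],
    [8, -40, -20, 0, 0, 0, 0.1],
    [8, -30, -25, 0, 0, 0, 0.1],
    [4, -15, -25, 0, 0, 0, 0.1]
  ]
}}

```text
time_s: 7.28
eef_pos: [615.1, -214.4, 131.4]
ee_rot: [-0.004, 0.705, 0.709, -0.001]
force: [0.1, -1.0, -1.2]
grip_width: 0.552
```

{"op": "play_rows", "data": {
  "plan": [
    [0, 0, 0, 0, 0, 0, 0.1],
    [0, 0, 0, 0, 0, 0, 0.1]
  ]
}}

```text
time_s: 7.45
eef_pos: [612.3, -216.2, 122.0]
ee_rot: [-0.011, 0.706, 0.708, -0.003]
force: [0.4, -0.4, 1.5]
grip_width: 0.55
```

```bash
cat >> h.py <<'E'
def circ(c,x,y,z,d,tol=25):
    "Hough circles near the projection of (x,y,z) with diameter about d mm, cast onto plane z"
    u,v=proj(c,(x,y,z)); M=np.array(c["world_to_cam"]); dep=-(M[2,:3]@np.array([x,y,z])+M[2,3]); r=c["fx"]*d/2/dep
    G=cv2.resize(cv2.medianBlur(c["img"],5)[...,1],None,fx=4,fy=4,interpolation=cv2.INTER_CUBIC)
    h=cv2.HoughCircles(G,cv2.HOUGH_GRADIENT_ALT,1.5,5,param1=60,param2=.5,minRadius=int(r*4*.85),maxRadius=int(r*4*1.15))
    print("expect",round(u,1),round(v,1),"r",round(r,1))
    if h is not None:
        for a,b,q in h[0]/4:
            if np.hypot(a-u,b-v)<tol: print("  circ",round(a,1),round(b,1),round(q,1),onz(c,a,b,z).round(1))
E
python3 - <<'E'
from h import *
go(620,-208,120)
c=cap("wrist"); np.save("pics/w7.npy",c,allow_pickle=True)
circ(c,620,-208,18,36,60); circ(c,620,-208,18,20,60)
m,b=blobs(c)
for e,a in b: print(np.round(e[0],1),np.round(e[1],1),a,onz(c,*e[0],9).round(1))
cv2.imwrite("pics/w7.png",c["img"])
E
```

```text
t 7.45 pos [ 612.3 -216.2  122. ] shift [ 7.7  8.2 -2. ] turn [-0.011 -0.019 -0.002] F [ 0.4 -0.4  1.5] M [-0.01 -0.07 -0.08] grip 46.7
expect 291.8 199.0 r 22.5
  circ 291.8 206.6 20.6 [ 620.1 -214.4   18. ]
expect 291.8 199.0 r 12.5
  circ 291.8 207.8 12.2 [ 620.1 -215.3   18. ]
  circ 292.9 199.5 13.3 [ 620.9 -208.4   18. ]
[20.  45.1] [ 4.9 70.7] 187.5 [419.5 -94.6   9. ]
```

Spacer bore top at (292,207), which is (620,-215). I'll align and descend.

{"op": "play_rows", "data": {
  "plan": [
    [7.5, 1, -30, -0.011, -0.019, -0.002, 0.1],
    [0, 0, -30, 0, 0, 0, 0.1],
    [0, 0, -20, 0, 0, 0, 0.1],
    [0, 0, 0, 0, 0, 0, 0.1],
    [0, 0, 0, 0, 0, 0, 0.1]
  ]
}}

```text
time_s: 7.92
eef_pos: [622.0, -208.6, 44.7]
ee_rot: [0.003, 0.705, 0.709, 0.001]
force: [0.3, 0.4, 0.6]
grip_width: 0.549
```

```bash
python3 - <<'E'
from h import *
go(620,-215,3)
c=cap("wrist"); np.save("pics/w8.npy",c,allow_pickle=True)
circ(c,620,-215,18,36,40); circ(c,620,-215,18,20,40)
E
```

```text
t 7.92 pos [ 622.  -208.6   44.7] shift [ -2.   -6.4 -41.7] turn [ 0.003  0.007 -0.006] F [0.3 0.4 0.6] M [-0.03 -0.01  0.04] grip 46.7
expect 276.4 257.9 r 30.8
  circ 282.8 243.8 30.3 [ 623.6 -206.    18. ]
  circ 278.6 249.8 29.7 [ 621.3 -209.8   18. ]
  circ 276.8 256.9 27.7 [ 620.2 -214.4   18. ]
expect 276.4 257.9 r 17.1
  circ 277.5 257.2 16.4 [ 620.6 -214.6   18. ]
  circ 276.8 245.2 15.5 [ 620.2 -206.9   18. ]
```

{"op": "play_rows", "data": {
  "plan": [
    [-1.7, -6, -15, 0.003, 0.007, -0.006, 0.1],
    [0, 0, -10, 0, 0, 0, 0.1],
    [0, 0, 0, 0, 0, 0, 0.1],
    [0, 0, 0, 0, 0, 0, 0.1]
  ]
}}

```text
time_s: 8.3
eef_pos: [622.3, -215.2, 22.7]
ee_rot: [0.003, 0.707, 0.707, 0.001]
force: [0.2, 0.1, 0.8]
grip_width: 0.551
```

```bash
python3 - <<'E'
from h import *
go(620.4,-214.5,3)
E
```

```text
t 8.3 pos [ 622.3 -215.2   22.7] shift [ -1.9   0.7 -19.7] turn [ 0.003  0.006 -0.001] F [0.2 0.1 0.8] M [-0.04 -0.04 -0.  ] grip 46.8
```

{"op": "play_rows", "data": {
  "plan": [
    [-1.9, 0.6, -10, 0.003, 0.006, 0, 0.1],
    [0, 0, -6, 0, 0, 0, 0.1],
    [0, 0, -2.5, 0, 0, 0, 0.1],
    [0, 0, 0, 0, 0, 0, 0.1],
    [0, 0, 0, 0, 0, 0, 0.1]
  ]
}}

```text
time_s: 8.72
eef_pos: [620.3, -214.9, 2.8]
ee_rot: [-0.0, 0.707, 0.707, -0.0]
force: [0.1, 0.9, 1.5]
grip_width: 0.547
```

```bash
python3 - <<'E'
from h import *
go(620.4,-214.5,3)
c=cap("wrist")
circ(c,620.4,-214.5,18,36,30); circ(c,620.4,-214.5,18,20,30)
E
```

```text
t 8.72 pos [ 620.3 -214.9    2.8] shift [0.1 0.4 0.2] turn [ 0. -0. -0.] F [0.1 0.9 1.5] M [ 0.01 -0.   -0.03] grip 46.5
expect 280.9 286.6 r 39.7
  circ 284.6 277.5 41.6 [ 622.1 -209.8   18. ]
expect 280.9 286.6 r 22.1
  circ 281.6 284.6 22.4 [ 620.7 -213.5   18. ]
```

{"op": "play_rows", "data": {
  "plan": [
    [0.2, 0.8, 0, 0, 0, 0, 0.1],
    [0, 0, 0, 0, 0, 0, -1],
    [0, 0, 0, 0, 0, 0, -1],
    [0, 0, 0, 0, 0, 0, -1],
    [0, 0, 0, 0, 0, 0, -1]
  ],
  "grip_force": 40
}}

```text
time_s: 9.18
eef_pos: [621.0, -214.1, 3.9]
ee_rot: [0.001, 0.707, 0.707, 0.0]
force: [0.5, -0.5, -0.8]
grip_width: 0.404
```

```bash
python3 - <<'E'
from h import *
go(620.4,-214.5,3)
c=cap("wrist"); p=sense()["eef_pos"]
circ(c,p[0],p[1],18,36,30); circ(c,p[0],p[1],18,20,30)
E
```

```text
t 9.18 pos [ 621.  -214.1    3.9] shift [-0.6 -0.4 -0.9] turn [ 0.001  0.001 -0.   ] F [ 0.5 -0.5 -0.8] M [ 0.01 -0.03  0.02] grip 34.3
expect 280.7 286.1 r 39.4
  circ 276.0 279.8 41.0 [ 618.9 -210.8   18. ]
  circ 279.4 286.1 36.8 [ 620.4 -214.1   18. ]
  circ 280.9 275.2 37.1 [ 621.1 -208.5   18. ]
  circ 286.1 278.6 42.3 [ 623.5 -210.3   18. ]
expect 280.7 286.1 r 21.9
  circ 279.4 287.2 20.7 [ 620.4 -214.7   18. ]
```

Spacer gripped and centred. I'll lift and carry it to the post.

{"op": "play_rows", "data": {
  "plan": [
    [0, 0, 30, 0, 0, 0, -1],
    [0, 0, 40, 0, 0, 0, -1],
    [0, 0, 40, 0, 0, 0, -1],
    [-5, 20, 40, 0, 0, 0, -1],
    [-8, 40, 20, 0, 0, 0, -1]
  ]
}}

```text
time_s: 9.65
eef_pos: [604.6, -160.3, 168.1]
ee_rot: [-0.005, 0.709, 0.705, -0.002]
force: [0.2, 0.5, -0.1]
grip_width: 0.402
```

{"op": "play_rows", "data": {
  "plan": [
    [-8, 40, 5, 0, 0, 0, -1],
    [-8, 40, 5, 0, 0, 0, -1],
    [-8, 40, 0, 0, 0, 0, -1],
    [-8, 40, 0, 0, 0, 0, -1],
    [-8, 40, 0, 0, 0, 0, -1]
  ]
}}

```text
time_s: 10.07
eef_pos: [563.7, 43.6, 185.9]
ee_rot: [0.001, 0.711, 0.703, 0.001]
force: [0.8, 0.5, -0.1]
grip_width: 0.404
```

{"op": "play_rows", "data": {
  "plan": [
    [-8, 40, 0, 0, 0, 0, -1],
    [-8, 40, 0, 0, 0, 0, -1],
    [-4, 25, 0, 0, 0, 0, -1],
    [0, 0, 0, 0, 0, 0, -1],
    [0, 0, 0, 0, 0, 0, -1]
  ]
}}

```text
time_s: 10.48
eef_pos: [539.4, 158.8, 186.8]
ee_rot: [0.0, 0.708, 0.706, 0.002]
force: [-0.3, -0.5, -0.9]
grip_width: 0.402
```

```bash
python3 - <<'E'
from h import *
go(548,186.8,150)
E
```

```text
t 10.48 pos [539.4 158.8 186.8] shift [  8.6  28.  -36.8] turn [-0.002  0.003  0.004] F [-0.3 -0.5 -0.9] M [-0.03 -0.    0.06] grip 34.2
```

{"op": "play_rows", "data": {
  "plan": [
    [8.6, 28, -15, -0.002, 0.003, 0.004, -1],
    [0, 0, -15, 0, 0, 0, -1],
    [0, 0, 0, 0, 0, 0, -1],
    [0, 0, 0, 0, 0, 0, -1],
    [0, 0, 0, 0, 0, 0, -1]
  ]
}}

```text
time_s: 10.9
eef_pos: [549.8, 184.1, 157.1]
ee_rot: [0.001, 0.708, 0.706, 0.0]
force: [0.1, 0.4, 0.5]
grip_width: 0.401
```

```bash
python3 - <<'E'
from h import *
go(548,186.8,140)
E
```

```text
t 10.9 pos [549.8 184.1 157.1] shift [ -1.8   2.7 -17.1] turn [0.001 0.002 0.003] F [0.1 0.4 0.5] M [ 0.01  0.   -0.05] grip 34.1
```

{"op": "play_rows", "data": {
  "plan": [
    [-1.8, 2.7, -10, 0.001, 0.002, 0.003, -1],
    [0, 0, -6, 0, 0, 0, -1],
    [0, 0, 0, 0, 0, 0, -1],
    [0, 0, 0, 0, 0, 0, -1]
  ]
}}

```text
time_s: 11.23
eef_pos: [548.8, 184.7, 141.4]
ee_rot: [0.001, 0.708, 0.706, 0.001]
force: [-0.6, 0.1, 0.4]
grip_width: 0.404
```

```bash
python3 - <<'E'
from h import *
go(548,186.8,120)
E
```

```text
t 11.23 pos [548.8 184.7 141.4] shift [ -0.8   2.1 -21.4] turn [-0.     0.002  0.003] F [-0.6  0.1  0.4] M [-0.02  0.02 -0.02] grip 34.3
```

{"op": "play_rows", "data": {
  "plan": [
    [-0.8, 2.1, 0, 0, 0.002, 0.003, -1],
    [0, 0, 0, 0, 0, 0, -1],
    [0, 0, -6, 0, 0, 0, -1],
    [0, 0, -4, 0, 0, 0, -1],
    [0, 0, 0, 0, 0, 0, -1]
  ]
}}

```text
time_s: 11.65
eef_pos: [548.3, 186.9, 131.3]
ee_rot: [0.0, 0.707, 0.707, 0.001]
force: [0.2, 0.8, -1.4]
grip_width: 0.404
```

```bash
python3 - <<'E'
from h import *
go(548,186.8,115)
E
```

```text
t 11.65 pos [548.3 186.9 131.3] shift [ -0.3  -0.1 -16.3] turn [-0.001  0.002  0.   ] F [ 0.2  0.8 -1.4] M [0.03 0.01 0.01] grip 34.4
```

Aligned. Threading down.

{"op": "play_rows", "data": {
  "plan": [
    [-0.3, 0, -5, 0, 0.002, 0, -1],
    [0, 0, -6, 0, 0, 0, -1],
    [0, 0, -6, 0, 0, 0, -1],
    [0, 0, 0, 0, 0, 0, -1]
  ]
}}

```text
time_s: 11.98
eef_pos: [547.7, 186.9, 112.1]
ee_rot: [-0.001, 0.707, 0.707, -0.0]
force: [0.1, -0.3, -1.1]
grip_width: 0.405
```

```bash
python3 - <<'E'
from h import *
go(548,186.8,72)
E
```

```text
t 11.98 pos [547.7 186.9 112.1] shift [  0.3  -0.1 -40.1] turn [-0.    -0.001  0.   ] F [ 0.1 -0.3 -1.1] M [-0.03  0.04 -0.02] grip 34.4
```

{"op": "play_rows", "data": {
  "plan": [
    [0.3, 0, -12, 0, 0, 0, -1],
    [0, 0, -12, 0, 0, 0, -1],
    [0, 0, -8, 0, 0, 0, -1],
    [0, 0, 0, 0, 0, 0, -1],
    [0, 0, 0, 0, 0, 0, -1]
  ]
}}

```text
time_s: 12.4
eef_pos: [548.1, 186.9, 78.3]
ee_rot: [-0.001, 0.707, 0.707, -0.0]
force: [1.3, 0.3, -0.8]
grip_width: 0.401
```

```bash
python3 - <<'E'
from h import *
go(548,186.8,71)
E
```

```text
t 12.4 pos [548.1 186.9  78.3] shift [-0.1 -0.1 -7.3] turn [-0.    -0.001  0.   ] F [ 1.3  0.3 -0.8] M [-0.02 -0.05 -0.01] grip 34.1
```

{"op": "play_rows", "data": {
  "plan": [
    [0, 0, -5, 0, 0, 0, -1],
    [0, 0, -2, 0, 0, 0, -1],
    [0, 0, 0, 0, 0, 0, -1],
    [0, 0, 0, 0, 0, 0, -1]
  ]
}}

```text
time_s: 12.73
eef_pos: [548.8, 187.0, 72.1]
ee_rot: [0.0, 0.707, 0.707, 0.001]
force: [0.1, 1.1, -0.8]
grip_width: 0.401
```

{"op": "play_rows", "data": {
  "plan": [
    [0, 0, -1, 0, 0, 0, -1],
    [0, 0, 0, 0, 0, 0, -1]
  ]
}}

```text
time_s: 12.9
eef_pos: [549.1, 187.0, 71.5]
ee_rot: [0.0, 0.707, 0.707, 0.001]
force: [0.3, 0.3, -1.0]
grip_width: 0.404
```

{"op": "play_rows", "data": {
  "plan": [
    [0, 0, 0, 0, 0, 0, 0.2],
    [0, 0, 0, 0, 0, 0, 0.3],
    [0, 0, 0, 0, 0, 0, 0.3],
    [0, 0, 20, 0, 0, 0, 0.3],
    [0, 0, 40, 0, 0, 0, 0.3]
  ]
}}

```text
time_s: 13.32
eef_pos: [545.7, 186.5, 126.5]
ee_rot: [-0.004, 0.707, 0.707, -0.004]
force: [1.0, -0.2, -0.7]
grip_width: 0.649
```

{"op": "play_rows", "data": {
  "plan": [
    [0, 0, 40, 0, 0, 0, 0.3],
    [0, -15, 40, 0, 0, 0, 0.3],
    [0, -20, 5, 0, 0, 0, 0.3],
    [0, 0, 0, 0, 0, 0, 0.3]
  ]
}}

```text
time_s: 13.65
eef_pos: [546.8, 151.8, 221.1]
ee_rot: [-0.0, 0.706, 0.708, -0.0]
force: [-0.2, -1.1, -0.0]
grip_width: 0.651
```

```bash
python3 - <<'E'
from h import *
go(472,-275,150)
c=cap("wrist"); np.save("pics/w9.npy",c,allow_pickle=True); cv2.imwrite("pics/w9.png",c["img"])
circ(c,548,187,84,36,15); circ(c,548,187,66,54,15); circ(c,548,187,56,62,15); print(proj(c,(548,187,129)))
E
```

```text
t 13.65 pos [546.8 151.8 221.1] shift [ -74.8 -426.8  -71.1] turn [ 0.    -0.    -0.002] F [-0.2 -1.1 -0. ] M [-0.01 -0.1   0.02] grip 55.3
expect 281.0 157.4 r 20.6
  circ 273.8 162.0 19.6 [541.7 183.   84. ]
  circ 270.8 159.0 21.4 [539.1 185.6  84. ]
  circ 291.4 156.4 21.2 [557.  187.9  84. ]
  circ 276.8 149.2 21.2 [544.3 194.1  84. ]
  circ 281.2 156.4 19.1 [548.2 187.9  84. ]
  circ 292.1 151.5 21.1 [557.6 192.1  84. ]
  circ 289.5 162.8 19.1 [555.5 182.3  84. ]
expect 280.8 154.4 r 29.2
  circ 280.5 152.2 31.5 [547.7 189.   66. ]
  circ 282.8 156.0 28.4 [549.8 185.5  66. ]
  circ 274.1 153.4 27.4 [541.8 187.9  66. ]
  circ 271.5 148.5 27.5 [539.4 192.4  66. ]
  circ 267.8 152.6 27.9 [535.9 188.6  66. ]
  circ 278.6 141.4 26.1 [545.9 198.9  66. ]
expect 280.8 152.8 r 32.4
  circ 278.6 151.5 34.1 [545.9 188.3  56. ]
  circ 281.6 154.1 30.0 [548.8 185.8  56. ]
  circ 280.9 160.9 32.7 [548.1 179.3  56. ]
  circ 277.5 154.1 29.3 [544.9 185.8  56. ]
(np.float64(281.4632730381848), np.float64(166.89563223684797))
```

Spacer sits concentric on the washer at (281,156). Now the collar.

{"op": "play_rows", "data": {
  "plan": [
    [-3, -36, 0, 0, 0, 0, 0.1],
    [-6, -40, 0, 0, 0, 0, 0.1],
    [-7, -40, 0, 0, 0, 0, 0.1],
    [-7, -40, 0, 0, 0, 0, 0.1],
    [-7, -40, 0, 0, 0, 0, 0.1]
  ]
}}

```text
time_s: 14.12
eef_pos: [514.5, -39.8, 217.0]
ee_rot: [-0.003, 0.702, 0.712, 0.0]
force: [1.4, -0.2, -0.3]
grip_width: 0.549
```

{"op": "play_rows", "data": {
  "plan": [
    [-8, -40, 0, 0, 0, 0, 0.1],
    [-8, -40, 0, 0, 0, 0, 0.1],
    [-8, -40, -10, 0, 0, 0, 0.1],
    [-8, -40, -20, 0, 0, 0, 0.1],
    [-8, -35, -20, 0, 0, 0, 0.1]
  ]
}}

```text
time_s: 14.53
eef_pos: [473.9, -234.3, 167.4]
ee_rot: [-0.003, 0.701, 0.713, 0.001]
force: [1.5, 0.4, 0.4]
grip_width: 0.552
```

{"op": "play_rows", "data": {
  "plan": [
    [-5, -20, -10, 0, 0, 0, 0.1],
    [0, 0, 0, 0, 0, 0, 0.1],
    [0, 0, 0, 0, 0, 0, 0.1]
  ]
}}

```text
time_s: 14.78
eef_pos: [465.5, -258.2, 150.0]
ee_rot: [-0.008, 0.704, 0.71, 0.001]
force: [1.0, 0.5, 0.3]
grip_width: 0.548
```

```bash
python3 - <<'E'
from h import *
go(472,-275,150)
c=cap("wrist"); np.save("pics/w10.npy",c,allow_pickle=True); cv2.imwrite("pics/w10.png",c["img"])
circ(c,472,-275,32,34,80); circ(c,472,-275,32,20,80);circ(c,472,-275,8,54,80)
E
```

```text
t 14.78 pos [ 465.5 -258.2  150. ] shift [  6.5 -16.8   0. ] turn [-0.012 -0.011 -0.009] F [1.  0.5 0.3] M [-0.03  0.01  0.01] grip 46.6
expect 288.5 222.7 r 19.6
  circ 285.0 228.0 21.1 [ 469.1 -279.9   32. ]
  circ 286.1 231.4 17.8 [ 470.1 -283.    32. ]
  circ 286.1 224.2 17.7 [ 470.  -276.4   32. ]
expect 288.5 222.7 r 11.6
  circ 285.8 230.6 11.3 [ 469.8 -282.3   32. ]
  circ 282.8 217.9 11.8 [ 467.  -270.6   32. ]
expect 288.0 214.1 r 28.8
```

{"op": "play_rows", "data": {
  "plan": [
    [4.5, -24, -10, -0.012, -0.011, -0.009, 0.1],
    [0, 0, -30, 0, 0, 0, 0.1],
    [0, 0, -15, 0, 0, 0, 0.1],
    [0, 0, 0, 0, 0, 0, 0.1],
    [0, 0, 0, 0, 0, 0, 0.1]
  ]
}}

```text
time_s: 15.25
eef_pos: [474.4, -276.6, 95.8]
ee_rot: [0.002, 0.704, 0.71, 0.001]
force: [-0.3, 0.3, 1.6]
grip_width: 0.551
```

```bash
python3 - <<'E'
from h import *
go(470,-282.5,60)
c=cap("wrist"); 
circ(c,470,-282.5,32,34,30); circ(c,470,-282.5,32,20,30);circ(c,470,-282.5,8,54,30)
E
```

```text
t 15.25 pos [ 474.4 -276.6   95.8] shift [ -4.4  -5.9 -35.8] turn [ 0.002  0.004 -0.008] F [-0.3  0.3  1.6] M [ 0.01 -0.06 -0.02] grip 46.8
expect 273.1 233.0 r 24.5
  circ 273.0 232.9 22.7 [ 469.9 -282.4   32. ]
  circ 271.9 223.9 22.4 [ 469.1 -275.8   32. ]
expect 273.1 233.0 r 14.4
  circ 271.9 232.9 14.6 [ 469.1 -282.4   32. ]
expect 273.5 221.0 r 35.3
```

{"op": "play_rows", "data": {
  "plan": [
    [-4.4, -5.9, -20, 0.002, 0.004, -0.008, 0.1],
    [0, 0, -20, 0, 0, 0, 0.1],
    [0, 0, 0, 0, 0, 0, 0.1],
    [0, 0, 0, 0, 0, 0, 0.1]
  ]
}}

```text
time_s: 15.63
eef_pos: [473.5, -281.8, 61.1]
ee_rot: [0.005, 0.706, 0.709, 0.0]
force: [0.5, -0.3, 0.1]
grip_width: 0.552
```

```bash
python3 - <<'E'
from h import *
go(470,-282.4,10)
E
```

```text
t 15.63 pos [ 473.5 -281.8   61.1] shift [ -3.5  -0.6 -51.1] turn [ 0.007  0.008 -0.004] F [ 0.5 -0.3  0.1] M [ 0.05  0.04 -0.03] grip 46.9
```

{"op": "play_rows", "data": {
  "plan": [
    [-3.5, -0.6, -10, 0.007, 0.008, -0.004, 0.1],
    [0, 0, -10, 0, 0, 0, 0.1],
    [0, 0, 0, 0, 0, 0, 0.1],
    [0, 0, 0, 0, 0, 0, 0.1]
  ]
}}

```text
time_s: 15.97
eef_pos: [471.5, -282.8, 43.4]
ee_rot: [0.002, 0.707, 0.708, 0.0]
force: [0.7, 0.2, 0.5]
grip_width: 0.552
```

```bash
python3 - <<'E'
from h import *
go(470,-282.4,10)
c=cap("wrist"); 
circ(c,470,-282.5,32,34,20); circ(c,470,-282.5,32,20,20)
E
```

```text
t 15.97 pos [ 471.5 -282.8   43.4] shift [ -1.5   0.4 -33.4] turn [ 0.003  0.003 -0.001] F [0.7 0.2 0.5] M [-0.06  0.01  0.01] grip 46.9
expect 277.6 259.7 r 32.0
  circ 276.0 252.4 34.3 [ 469.2 -278.2   32. ]
  circ 275.2 245.2 28.3 [ 468.8 -274.1   32. ]
  circ 277.9 259.9 28.0 [ 470.2 -282.6   32. ]
expect 277.6 259.7 r 18.8
  circ 277.5 258.0 19.6 [ 470.  -281.5   32. ]
```

Consistent at (470,-282.2). Going down over the barrel.

{"op": "play_rows", "data": {
  "plan": [
    [-1.3, 0.5, -12, 0.003, 0.003, 0, 0.1],
    [0, 0, -10, 0, 0, 0, 0.1],
    [0, 0, -8, 0, 0, 0, 0.1],
    [0, 0, 0, 0, 0, 0, 0.1],
    [0, 0, 0, 0, 0, 0, 0.1]
  ]
}}

```text
time_s: 16.43
eef_pos: [469.9, -282.1, 10.3]
ee_rot: [-0.0, 0.707, 0.707, 0.0]
force: [-0.9, 0.8, -0.1]
grip_width: 0.552
```

```bash
python3 - <<'E'
from h import *
go(470,-282.2,11)
c=cap("wrist"); 
circ(c,470,-282.5,32,34,20); circ(c,470,-282.5,32,20,20)
E
```

```text
t 16.43 pos [ 469.9 -282.1   10.3] shift [ 0.1 -0.1  0.7] turn [-0.001 -0.    -0.001] F [-0.9  0.8 -0.1] M [ 0.03  0.01 -0.04] grip 46.9
expect 281.1 296.1 r 39.2
  circ 284.2 284.2 42.7 [ 471.3 -276.6   32. ]
  circ 278.2 290.2 38.6 [ 468.8 -279.6   32. ]
  circ 274.1 279.4 39.4 [ 467.  -274.3   32. ]
  circ 277.1 300.0 37.6 [ 468.3 -284.4   32. ]
  circ 280.1 276.8 35.2 [ 469.6 -273.    32. ]
expect 281.1 296.1 r 23.0
  circ 279.0 295.1 22.5 [ 469.1 -282.    32. ]
```

{"op": "play_rows", "data": {
  "plan": [
    [0, 0, 0.5, 0, 0, 0, -1],
    [0, 0, 0, 0, 0, 0, -1],
    [0, 0, 0, 0, 0, 0, -1],
    [0, 0, 0, 0, 0, 0, -1],
    [0, 0, 0, 0, 0, 0, -1]
  ],
  "grip_force": 80
}}

```text
time_s: 16.9
eef_pos: [470.3, -282.4, 12.0]
ee_rot: [0.0, 0.707, 0.708, 0.0]
force: [0.4, -0.6, -1.3]
grip_width: 0.373
```

```bash
python3 - <<'E'
from h import *
go(470,-282.2,11)
c=cap("wrist");p=sense()["eef_pos"] 
circ(c,p[0],p[1],32,34,20); circ(c,p[0],p[1],32,20,20)
E
```

```text
t 16.9 pos [ 470.3 -282.4   12. ] shift [-0.3  0.2 -1. ] turn [ 0.     0.001 -0.001] F [ 0.4 -0.6 -1.3] M [0.01 0.02 0.01] grip 31.7
expect 280.9 293.3 r 38.7
  circ 275.2 285.4 41.4 [ 467.8 -278.5   32. ]
  circ 277.5 292.5 35.3 [ 468.8 -282.    32. ]
  circ 278.6 300.0 37.5 [ 469.3 -285.8   32. ]
  circ 282.4 278.2 38.0 [ 470.9 -275.    32. ]
expect 280.9 293.3 r 22.8
  circ 279.0 294.0 22.4 [ 469.5 -282.8   32. ]
```

Collar gripped, centred within 0.5 mm. Lifting and carrying.

{"op": "play_rows", "data": {
  "plan": [
    [0, 0, 30, 0, 0, 0, -1],
    [0, 0, 40, 0, 0, 0, -1],
    [0, 0, 40, 0, 0, 0, -1],
    [3, 20, 40, 0, 0, 0, -1],
    [6, 35, 20, 0, 0, 0, -1]
  ]
}}

```text
time_s: 17.37
eef_pos: [474.9, -229.3, 179.6]
ee_rot: [-0.005, 0.709, 0.705, -0.0]
force: [1.2, -0.5, -0.6]
grip_width: 0.368
```

{"op": "play_rows", "data": {
  "plan": [
    [7, 40, 5, 0, 0, 0, -1],
    [7, 40, 0, 0, 0, 0, -1],
    [7, 40, 0, 0, 0, 0, -1],
    [7, 40, 0, 0, 0, 0, -1],
    [7, 40, 0, 0, 0, 0, -1]
  ]
}}

```text
time_s: 17.78
eef_pos: [511.2, -25.1, 192.3]
ee_rot: [0.002, 0.711, 0.703, 0.002]
force: [0.9, -0.6, -0.1]
grip_width: 0.37
```

{"op": "play_rows", "data": {
  "plan": [
    [7, 40, 0, 0, 0, 0, -1],
    [7, 40, 0, 0, 0, 0, -1],
    [7, 40, 0, 0, 0, 0, -1],
    [7, 35, 0, 0, 0, 0, -1],
    [0, 0, 0, 0, 0, 0, -1]
  ]
}}

```text
time_s: 18.2
eef_pos: [538.0, 141.3, 192.9]
ee_rot: [0.002, 0.709, 0.705, 0.003]
force: [-0.3, -0.5, -0.8]
grip_width: 0.371
```

{"op": "play_rows", "data": {
  "plan": [
    [0, 0, 0, 0, 0, 0, -1]
  ]
}}

```text
time_s: 18.28
eef_pos: [537.7, 142.8, 192.6]
ee_rot: [0.001, 0.708, 0.706, 0.003]
force: [-0.3, -0.8, -1.5]
grip_width: 0.371
```

```bash
python3 - <<'E'
from h import *
go(548,186.8,150)
E
```

```text
t 18.28 pos [537.7 142.8 192.6] shift [ 10.3  44.  -42.6] turn [-0.002  0.006  0.003] F [-0.3 -0.8 -1.5] M [-0.01 -0.04 -0.03] grip 31.6
```

{"op": "play_rows", "data": {
  "plan": [
    [5, 30, -10, -0.002, 0.006, 0.003, -1],
    [5, 14, -10, 0, 0, 0, -1],
    [0, 0, -10, 0, 0, 0, -1],
    [0, 0, 0, 0, 0, 0, -1],
    [0, 0, 0, 0, 0, 0, -1]
  ]
}}

```text
time_s: 18.7
eef_pos: [547.9, 184.6, 161.4]
ee_rot: [0.0, 0.708, 0.706, -0.001]
force: [-0.2, -0.5, -1.0]
grip_width: 0.372
```

```bash
python3 - <<'E'
from h import *
go(548,186.8,146)
E
```

```text
t 18.7 pos [547.9 184.6 161.4] shift [  0.1   2.2 -15.4] turn [ 0.002 -0.001  0.003] F [-0.2 -0.5 -1. ] M [ 0.02 -0.05  0.07] grip 31.7
```

{"op": "play_rows", "data": {
  "plan": [
    [0, 2.2, -8, 0.002, -0.001, 0.003, -1],
    [0, 0, -6, 0, 0, 0, -1],
    [0, 0, 0, 0, 0, 0, -1],
    [0, 0, 0, 0, 0, 0, -1]
  ]
}}

```text
time_s: 19.03
eef_pos: [548.1, 183.5, 147.1]
ee_rot: [0.0, 0.708, 0.706, 0.0]
force: [0.0, 0.6, -1.2]
grip_width: 0.371
```

```bash
python3 - <<'E'
from h import *
go(548,186.8,130)
E
```

```text
t 19.03 pos [548.1 183.5 147.1] shift [ -0.1   3.3 -17.1] turn [-0.     0.001  0.004] F [ 0.   0.6 -1.2] M [ 0.03 -0.   -0.01] grip 31.6
```

{"op": "play_rows", "data": {
  "plan": [
    [0, 3.3, 0, 0, 0.001, 0.004, -1],
    [0, 0, 0, 0, 0, 0, -1],
    [0, 0, 0, 0, 0, 0, -1]
  ]
}}

```text
time_s: 19.28
eef_pos: [548.3, 186.5, 147.7]
ee_rot: [0.0, 0.707, 0.707, 0.0]
force: [-0.8, 0.3, -1.2]
grip_width: 0.369
```

```bash
python3 - <<'E'
from h import *
go(548,186.8,130)
E
```

```text
t 19.28 pos [548.3 186.5 147.7] shift [ -0.3   0.3 -17.7] turn [-0.     0.001  0.   ] F [-0.8  0.3 -1.2] M [0.02 0.   0.04] grip 31.3
```

{"op": "play_rows", "data": {
  "plan": [
    [-0.2, 0.2, -6, 0, 0, 0, -1],
    [0, 0, -6, 0, 0, 0, -1],
    [0, 0, -6, 0, 0, 0, -1],
    [0, 0, 0, 0, 0, 0, -1],
    [0, 0, 0, 0, 0, 0, -1]
  ]
}}

```text
time_s: 19.7
eef_pos: [548.0, 186.9, 127.8]
ee_rot: [0.0, 0.707, 0.707, 0.001]
force: [0.1, -0.2, -0.8]
grip_width: 0.369
```

```bash
python3 - <<'E'
from h import *
go(548,186.8,98)
E
```

```text
t 19.7 pos [548.  186.9 127.8] shift [ -0.   -0.1 -29.8] turn [-0.     0.001 -0.   ] F [ 0.1 -0.2 -0.8] M [ 0.01 -0.05 -0.05] grip 31.4
```

Underside at about 116, threaded without contact. Continuing down to just above the spacer.

{"op": "play_rows", "data": {
  "plan": [
    [0, 0, -8, 0, 0, 0, -1],
    [0, 0, -8, 0, 0, 0, -1],
    [0, 0, -7, 0, 0, 0, -1],
    [0, 0, 0, 0, 0, 0, -1],
    [0, 0, 0, 0, 0, 0, -1]
  ]
}}

```text
time_s: 20.12
eef_pos: [547.7, 186.8, 101.7]
ee_rot: [-0.0, 0.707, 0.707, 0.0]
force: [0.3, 0.1, 0.1]
grip_width: 0.37
```

```bash
python3 - <<'E'
from h import *
go(548,186.8,96)
E
```

```text
t 20.12 pos [547.7 186.8 101.7] shift [ 0.3 -0.  -5.7] turn [-0.  0. -0.] F [0.3 0.1 0.1] M [-0.   -0.   -0.02] grip 31.4
```

{"op": "play_rows", "data": {
  "plan": [
    [0.3, 0, -4, 0, 0, 0, -1],
    [0, 0, 0, 0, 0, 0, -1],
    [0, 0, 0, 0, 0, 0, -1]
  ]
}}

```text
time_s: 20.37
eef_pos: [548.2, 186.9, 97.4]
ee_rot: [0.0, 0.707, 0.707, 0.0]
force: [0.0, -0.4, -1.0]
grip_width: 0.368
```

{"op": "play_rows", "data": {
  "plan": [
    [0, 0, -1.5, 0, 0, 0, -1],
    [0, 0, 0, 0, 0, 0, -1]
  ]
}}

```text
time_s: 20.53
eef_pos: [548.4, 186.9, 96.1]
ee_rot: [0.0, 0.707, 0.707, 0.0]
force: [0.4, -0.8, -0.7]
grip_width: 0.37
```

{"op": "play_rows", "data": {
  "plan": [
    [0, 0, -1, 0, 0, 0, -1],
    [0, 0, 0, 0, 0, 0, -1]
  ]
}}

```text
time_s: 20.7
eef_pos: [548.6, 186.9, 95.5]
ee_rot: [0.001, 0.707, 0.707, 0.001]
force: [-0.2, 0.1, -1.0]
grip_width: 0.372
```

{"op": "play_rows", "data": {
  "plan": [
    [-0.4, 0, -1, 0, 0, 0, -1],
    [0, 0, 0, 0, 0, 0, -1]
  ]
}}

```text
time_s: 20.87
eef_pos: [548.7, 186.9, 95.1]
ee_rot: [0.001, 0.707, 0.707, 0.001]
force: [-1.2, 0.4, 1.6]
grip_width: 0.373
```

{"op": "play_rows", "data": {
  "plan": [
    [0, 0, -1, 0, 0, 0, -1],
    [0, 0, 0, 0, 0, 0, -1]
  ]
}}

```text
time_s: 21.03
eef_pos: [548.7, 186.9, 94.5]
ee_rot: [0.001, 0.707, 0.707, 0.002]
force: [-1.0, -0.1, 3.4]
grip_width: 0.369
```

{"op": "play_rows", "data": {
  "plan": [
    [0, 0, -1, 0, 0, 0, -1],
    [0, 0, 0, 0, 0, 0, -1]
  ]
}}

```text
time_s: 21.2
eef_pos: [548.7, 186.9, 93.7]
ee_rot: [0.001, 0.707, 0.707, 0.002]
force: [-0.8, 0.7, 2.5]
grip_width: 0.365
```

{"op": "play_rows", "data": {
  "plan": [
    [0, 0, -1, 0, 0, 0, -1],
    [0, 0, 0, 0, 0, 0, -1]
  ]
}}

```text
time_s: 21.37
eef_pos: [548.7, 186.9, 92.9]
ee_rot: [0.001, 0.707, 0.707, 0.002]
force: [-0.6, -1.6, 3.1]
grip_width: 0.37
```

Contact at about 95.4 (force rising). I'll press about 10 mm more, in steps.

{"op": "play_rows", "data": {
  "plan": [
    [-0.6, 0, -2, 0, 0, -0.002, -1],
    [0, 0, -2, 0, 0, 0, -1],
    [0, 0, 0, 0, 0, 0, -1]
  ]
}}

```text
time_s: 21.62
eef_pos: [548.7, 187.0, 89.3]
ee_rot: [0.002, 0.708, 0.706, 0.002]
force: [-2.4, -0.6, 6.0]
grip_width: 0.369
```

{"op": "play_rows", "data": {
  "plan": [
    [0, 0, -2, 0, 0, 0, -1],
    [0, 0, 0, 0, 0, 0, -1]
  ]
}}

```text
time_s: 21.78
eef_pos: [548.7, 187.0, 87.7]
ee_rot: [0.002, 0.708, 0.706, 0.002]
force: [-2.4, -0.1, 6.5]
grip_width: 0.371
```

```bash
python3 - <<'E'
from h import *
go(548.1,186.8,85)
E
```

```text
t 21.78 pos [548.7 187.   87.7] shift [-0.6 -0.2 -2.7] turn [-0.001  0.006  0.002] F [-2.4 -0.1  6.5] M [-0.06  0.48  0.05] grip 31.5
```

{"op": "play_rows", "data": {
  "plan": [
    [-1.2, 0, -1.5, -0.001, 0.006, 0.002, -1],
    [-0.5, 0, 0, 0, 0, 0, -1],
    [0, 0, 0, 0, 0, 0, -1]
  ]
}}

```text
time_s: 22.03
eef_pos: [548.7, 187.0, 87.8]
ee_rot: [0.002, 0.707, 0.707, 0.002]
force: [-4.2, -1.4, 6.2]
grip_width: 0.375
```

```bash
python3 - <<'E'
from h import *
go(548.0,186.8,85)
E
```

```text
t 22.03 pos [548.7 187.   87.8] shift [-0.7 -0.2 -2.8] turn [ 0.     0.006 -0.   ] F [-4.2 -1.4  6.2] M [-0.06  0.76  0.01] grip 31.9
```

{"op": "play_rows", "data": {
  "plan": [
    [-1.5, 0, -1, 0, 0, 0, -1]
  ]
}}

```text
time_s: 22.12
eef_pos: [548.3, 187.0, 87.5]
ee_rot: [0.003, 0.707, 0.707, 0.003]
force: [4.6, -0.7, 7.1]
grip_width: 0.376
```

{"op": "play_rows", "data": {
  "plan": [
    [-1.5, 0, -1, 0, 0, 0, -1]
  ]
}}

```text
time_s: 22.2
eef_pos: [548.2, 187.0, 87.4]
ee_rot: [0.005, 0.707, 0.707, 0.005]
force: [2.9, -0.0, 7.2]
grip_width: 0.37
```

```bash
python3 - <<'E'
from h import *
go(548.0,186.8,85)
for n in ("side",):
    c=cap(n); cv2.imwrite("pics/s2.png",cv2.resize(c["img"][110:230,190:310],None,fx=5,fy=5,interpolation=cv2.INTER_CUBIC))
E
```

```text
t 22.2 pos [548.2 187.   87.4] shift [-0.2 -0.2 -2.4] turn [-0.     0.013  0.   ] F [ 2.9 -0.   7.2] M [-0.1  -0.61 -0.01] grip 31.5
```

View pics/s2.png

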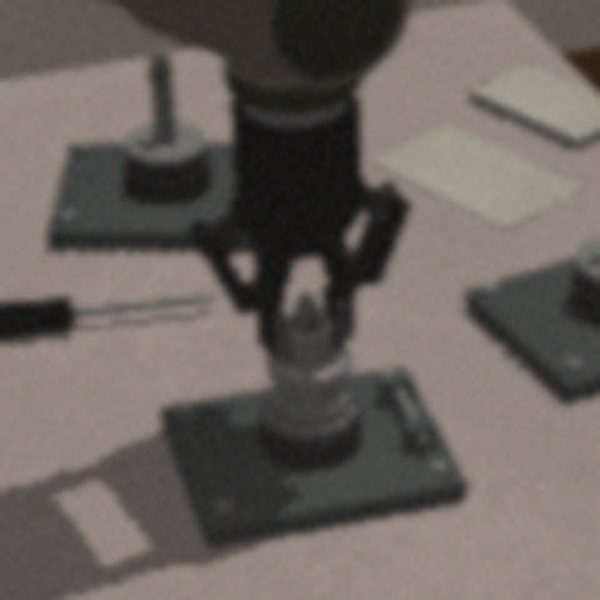

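The side view shows the whole stack on post A at about (310,380) in the crop, the post tip standing above the collar, and the base not moved. That was my last picture. I'll straighten the slight tilt and press the rest of the way.

{"op": "play_rows", "data": {
  "plan": [
    [0, 0, -2, 0, 0.013, 0, -1],
    [0, 0, -1, 0, 0.006, 0, -1]
  ]
}}

```text
time_s: 22.42
eef_pos: [548.9, 187.0, 85.8]
ee_rot: [-0.001, 0.707, 0.707, -0.001]
force: [-4.1, -1.2, 7.9]
grip_width: 0.371
```

```bash
python3 - <<'E'
from h import *
go(548.0,186.8,85)
E
```

```text
t 22.42 pos [548.9 187.   85.8] shift [-0.9 -0.2 -0.8] turn [-0.001 -0.003  0.   ] F [-4.1 -1.2  7.9] M [-0.09  0.72 -0.03] grip 31.5
```

{"op": "play_rows", "data": {
  "plan": [
    [-0.7, 0, -1.2, 0, -0.003, 0, -1],
    [0, 0, 0, 0, 0, 0, -1]
  ]
}}

```text
time_s: 22.58
eef_pos: [548.8, 187.0, 85.5]
ee_rot: [0.0, 0.707, 0.707, 0.001]
force: [-3.4, -0.7, 8.6]
grip_width: 0.372
```

{"op": "play_rows", "data": {
  "plan": [
    [0, 0, 0, 0, 0, 0, -1]
  ]
}}

```text
time_s: 22.67
eef_pos: [548.8, 187.0, 85.9]
ee_rot: [0.0, 0.707, 0.707, 0.001]
force: [-3.0, -1.9, 8.5]
grip_width: 0.372
```

```bash
python3 - <<'E'
from h import *
go(548.0,186.8,85)
E
```

```text
t 22.67 pos [548.8 187.   85.9] shift [-0.8 -0.2 -0.9] turn [-0.001  0.002  0.   ] F [-3.  -1.9  8.5] M [-0.19  0.65 -0.  ] grip 31.6
```

{"op": "play_rows", "data": {
  "plan": [
    [-0.4, 0, -1, 0, 0, 0, -1],
    [-0.3, 0, -1, 0, 0, 0, -1]
  ]
}}

```text
time_s: 22.83
eef_pos: [548.7, 187.0, 85.2]
ee_rot: [0.001, 0.707, 0.707, 0.002]
force: [-1.2, -1.1, 8.7]
grip_width: 0.365
```

```bash
python3 - <<'E'
from h import *
go(548.0,186.8,85)
for i in range(6):
    c=cap(["scene","side","wrist"][i%3]); go(548,186.8,85)
    if i==5: np.save("pics/w12.npy",c,allow_pickle=True)
E
```

```text
t 22.83 pos [548.7 187.   85.2] shift [-0.7 -0.2 -0.2] turn [-0.001  0.004  0.   ] F [-1.2 -1.1  8.7] M [-0.13  0.39 -0.07] grip 31.1
t 22.88 pos [548.7 187.   85.2] shift [-0.7 -0.2 -0.2] turn [-0.001  0.004  0.   ] F [-2.1 -0.5  9.2] M [-0.19  0.4  -0.02] grip 31.5
t 22.93 pos [548.7 187.   85.2] shift [-0.7 -0.2 -0.2] turn [-0.001  0.004  0.   ] F [-2.4 -0.2  8.3] M [-0.14  0.41  0.02] grip 31.6
t 22.98 pos [548.7 187.   85.2] shift [-0.7 -0.2 -0.2] turn [-0.001  0.004  0.   ] F [-1.5  0.2  9.9] M [-0.15  0.44  0.02] grip 31.4
t 23.03 pos [548.7 187.   85.2] shift [-0.7 -0.2 -0.2] turn [-0.001  0.004  0.   ] F [-0.9  0.2  8.8] M [-0.14  0.46 -0.02] grip 31.6
t 23.08 pos [548.7 187.   85.2] shift [-0.7 -0.2 -0.2] turn [-0.001  0.004  0.   ] F [-2.1 -1.2  9.2] M [-0.15  0.42  0.04] grip 31.4
t 23.13 pos [548.7 187.   85.2] shift [-0.7 -0.2 -0.2] turn [-0.001  0.004  0.   ] F [-2.4 -0.7  9.3] M [-0.1   0.44 -0.03] grip 31.9
```

Steady hold: force 9.1 N on the tool (about 10 N collar on spacer), travel about 10 mm, pose not moving. Handing in.

```bash
python3 -c "
from h import *
print(ctrl.finish_job()); go(548,186.8,85)"
```

```text
the job is handed in; nothing more can be done
None
the job is handed in; nothing more can be done
```

The guide post is rebuilt on the press nearest the robot. The washer, then the spacer, went down the post and were let go. Then I threaded the collar on flange down and pressed it against the spring, and I handed in at about 23 s while still holding it there.

**Last checks:**
- **Push and travel:** the collar first touched at TCP z ≈ 95.4 mm and is held at 85.2 mm. That is about 10 mm of travel (9.6 mm judged from the force), well short of the 18 mm where the spring bottoms.
- **Steadiness:** over the last 0.3 s the push was 8.3–9.9 N on the tool, roughly 10 N on the spacer, and the pose did not move.
- **Stack:** the wrist-camera circles after each release showed the washer and spacer about centred on the post. A side view partway through the press showed the stack on the post with its tip above the collar.

**Less certain:**
- A small sideways force of 1–2.4 N and a tilt of about 0.004 rad remain. It is probably friction in the stack, and it reached 4.6 N before I eased it.
- I did not see the cross hole itself clear the collar; that follows from the travel (7 mm is enough) and the force.
- I did not re-measure the tape dispenser, screwdriver, jar and pin at the end. The arm kept clear of them, and no unexpected contact showed in the force readings.

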